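# Close the vacuum test chamber

## Robot

A 6-joint arm with a two-finger parallel gripper is mounted at the origin on the work surface. World frame = base frame: x ahead of the robot, y to its left, z up, the work surface at z = 0. Lengths are in m, angles in degrees, forces in N, time in s.
With the tool pointing down it reaches from about 0.4 to 0.825 m from the base axis. Payload 7 kg.
Tool frame: the origin (TCP) lies at the very end of the fingers, on their centre line; the grasp point (between the pads) lies 19 mm behind it (arm.grasp_offset is the distance from the TCP to the grasp point, in m); y points along the fingers, x is the direction in which the jaws open and shut, and the axes are right-handed (so a half turn about y gives the same grasp; the last joint's range is limited). The gripper opens to 88 mm and grips with 3 to 60 N. Pads are 19 mm wide; open, the fingers measure 130 mm over their backs; the gripper's body (78 mm by 193 mm) begins 47 mm behind the grasp point.
Start: joints at [-48.237, 20.546, 0.682, 0, -70.136, -16.507], TCP at [0.288, -0.61, 0.227] pointing down, gripper open.
Joint ranges: [-176.03, 176.03], [-82.01, 121.73], [-58.28, 71.71], [-173.87, 95.51], [-174.79, -0.11], [-173.66, 173.66]. Speed limits (degrees/s): [136.94, 136.94, 172.46, 180, 180, 180].

## Interface

Orientations are given as a 3x3 rotation matrix whose columns are the frame's x, y, z axes.
In Python, from cell import arm gives the robot as it stands. The module is installed in compiled form; this text tells all that it offers.
- The arm moves only by the tool arm_command, never from a script. Its argument "deltas" is a list of rows, each a list of 2 entries, a list of its own where there are three numbers: the shift along the tool's x, y, z in cm, then the turn about the tool's y in rad. In form: [[[dx, dy, dz], twist], ...]. A call has 1 to 20 rows; each row is the pose to reach, as a shift and turn from the pose measured when the call began, along the tool's axes at that moment; what a row does not reach only later rows make up. A row lasts 1/12 s, in which the tool goes at most 41.7 mm and 7.16 degrees, less where a joint would pass 70% of its speed; a pose out of reach is approached as far as the arm can. A call with a gripper value outside its range is refused whole. "fingers" is the opening in per cent of the stroke, from 0 (shut) to 100 (fully open), set as the call begins (left out, the last holds). The fingers move at their own pace and stop on an object; the grip force is fixed at half the most. Time passes only in rows, so rows that repeat a pose let the fingers close. It gives the time, the measured TCP pose, the force and the opening at its end, in the units of the state.
- arm.get_obs(): the state, without advancing time (a new reading comes with each control period).
- arm.read_camera(name): name is "scene" or "top"; returns the picture (400x640x3 uint8, red, green, blue); there is no depth.
- arm.camera_info(name): a dict with "mtx" (3x3 intrinsics, pixels), "k1" (the pictures are not rectified: a ray, as slopes to the right and down, at radius r is drawn at 1 + k1 r^2 times it, then the intrinsics apply), "rvec" (rotation vector, rad) and "tvec" (3), from world to camera coordinates, as OpenCV has them. Camera axes: x right, y down, z forward; pixel columns grow to the right and rows downward; lengths in m; the calibration is good to about 2 mm. A picture is of the moment at which its call begins. camera_info takes no time and is no camera call.
- arm.sign_off(): hands the job in, once; it reports no verdict.
The state is a dict: "time": time; "qpos": joint angles; "joint_vel": joint speeds; "tau": joint torques, N m; "ee_pos": TCP position; "orientation": TCP orientation; "wrist_force": force on the tool from outside, world axes, zero at the start; "ft_torque": the same for the moment, N m; "width": finger opening in m.
Only numpy, scipy, OpenCV 4.12 (cv2) and the standard library are available. Lean on these libraries where they do the work, as an engineer would, in place of code of your own. Each camera call takes 0.05 s, during which the arm holds its last target.

## Task

Close the vacuum test chamber on the barometer inside it: draw its clear cover forward until it lies flat and square against both front stops, then turn the four wing clamps clockwise to their stops in cross order, the second one diagonally opposite the first, and only then the other two. Leave the gauges, fittings and other things on the bench where they are.

Things in the scene. Friction and masses are not known exactly. Their poses are not given: they have to be found in the camera images.
- chamber_home (a point): Where the centre of the cover's top face lies once the cover is home: 98 mm above the bench, on the chamber's centre line. The chamber is a fixed aluminium box, flange 210 mm (x) by 216 mm (y), flange top 85 mm above the bench, black greased gasket 3 mm high on it. Its axes: x to its back, away from the robot, y to its left, z up. The cover is drawn forward along -x.
- front_stops (a point): Midway between the two front stops, top edge, at x = -90 mm of the chamber, 99 mm above the bench. The stops are dark blocks 24 mm wide at y = +45 and -45 mm; the cover's front edge comes to rest on their inner faces. Four round bosses 22 mm across, under the clamps, leave the cover 5 mm of side play each way.
- pipe_mid (a point): Middle of the top of a fixed steel pipe, 24 mm thick, along the chamber's y at x = 150 mm, that bridges over the back of the cover; this point is 147 mm above the bench. Brass blocks 34 mm square at y = +100 and -100 mm end 152 mm above the bench; a small dial gauge and a valve wheel at the pipe's ends reach 175 mm. Below it two level rails carry the back of the open cover.
- cover_top (a point): Centre of the top face of the clear acrylic cover: a loose plate 180 mm (x) by 150 mm (y) by 10 mm, about 0.3 kg, no handle, too wide to grip, back edge under the pipe. It starts 60 to 110 mm back from home, up to 0.05 rad askew. It slides easily (friction about 0.3): fingertips pressed on top with 5 to 20 N draw it. Its front 90 mm are clear of the pipe. Axes as the chamber's when home.
- wing_fl (a point): Middle of the wing of the front left clamp, on its turning axis, 123 mm above the bench, at x = -62, y = +91 mm of the chamber. The wing is an upright black bar 46 mm long (this point's x), 10 mm thick (y), 24 mm high; grip it across its thickness. The cover's top is 25 mm below this point. A steel dog 12 mm wide under the wing points along this x, 32 mm long, top 18 mm below this point.
- wing_fr (a point): The same on the front right clamp, at x = -62, y = -91 mm of the chamber. On every clamp the dog turns with the wing; tight, it (and the point's x) points straight inward over the cover: along -y of the chamber on the left clamps, +y on the right ones. Loose, it points along the cover's edge.
- wing_rl (a point): The same on the rear left clamp, at x = +62, y = +91 mm of the chamber. The clamps turn on the chamber, so their axes stay in place.
- wing_rr (a point): The same on the rear right clamp, at x = +62, y = -91 mm of the chamber.
- clamp_fl (a joint): Angle of the front left clamp, rad: 0 loose, 1.35 tight at its stop, growing clockwise from above; starts between 0 and 0.15; stays where it is left (friction about 0.12 N m).
- clamp_fr (a joint): Angle of the front right clamp, likewise.
- clamp_rl (a joint): Angle of the rear left clamp, likewise.
- clamp_rr (a joint): Angle of the rear right clamp, likewise.
- test_gauge: Bystander: black dial gauge 100 mm across, 36 mm high, lying dial up. Origin: centre of its underside.
- small_gauge: Bystander: steel dial gauge 64 mm across, 30 mm high, lying dial up. Origin: centre of its underside.
- grease_tin: Bystander: green tin with a steel lid, 63 mm across, 44 mm high, to the left of the chamber. Origin: centre of its underside.
- adapter_a: Bystander: brass hexagon adapter 32 mm across, 48 mm high, standing to the right of the chamber. Origin: centre of its underside.
- adapter_b: Bystander: another such adapter.
- spanner: Bystander: spanner 170 mm long lying in front of the chamber. Origin: its middle.
- dish: Bystander: yellow dish 110 mm across, 35 mm high. Origin: centre of its underside.
Not all that is in view belongs to the job. What is shaped like the part that bears cover_top but black or green is not meant.

How it is judged (in metres and radians):
On the way, in this order (a step that is already met when the one before it is completed fails the run):
1. the cover is home against both front stops while the four clamps are still loose (x of cover_top in the frame of chamber_home below 0.004 m and angle between the x axis of cover_top and the x axis of chamber_home, either way round below 0.04 rad and distance between cover_top and chamber_home below 0.009 m and value of joint each of clamp_fl, clamp_fr, clamp_rl, clamp_rr below 0.5 rad), for 0.2 s.
2. two diagonally opposite clamps are tight while the other two are still loose (((value of joint each of clamp_fl, clamp_rr above 1.15 rad and value of joint each of clamp_fr, clamp_rl below 0.5 rad) or (value of joint each of clamp_fr, clamp_rl above 1.15 rad and value of joint each of clamp_fl, clamp_rr below 0.5 rad))), for 0.2 s.
At the end, for the whole second after the job is handed in: The cover lies flat on the gasket, at rest, its front edge within 4 mm of the stops, square to within 0.04 rad and its centre within 9 mm of home, and all four clamps are turned to 1.15 rad or more (the stop is at 1.35) (x of cover_top in the frame of chamber_home below 0.004 m and angle between the x axis of cover_top and the x axis of chamber_home, either way round below 0.04 rad and distance between cover_top and chamber_home below 0.009 m and angle between cover_top's own z axis and vertical below 0.03 rad and linear speed of cover below 0.01 m/s and value of joint each of clamp_fl, clamp_fr, clamp_rl, clamp_rr above 1.15 rad); the robot touches nothing.
It fails at once if a bystander is shifted by more than 30 mm (distance of any of test_gauge, small_gauge, grease_tin, adapter_a, adapter_b, spanner, dish from where it was at the start of the episode above 0.03 m).
It fails at once if the cover is tipped up by more than 0.15 rad (angle between cover_top's own z axis and vertical above 0.15 rad).
It also fails if it takes over 72 s, if anything falls off the work surface, if the arm or the gripper's body presses on something with over 40 N, if the wrist force passes 120 N, or if a joint passes its speed limit or range.

## Working session

There is one attempt and no reset: what is moved stays moved. The work goes in short steps, Python scripts to look and compute and a tool call to move; the robot and the scene stay as the last step left them, time stands still between calls to the robot, and variables do not carry over. Pictures are saved under pics/ and viewed, and the job is handed in when it is done.

Besides the shell and the picture viewer there is one more tool, called as name(argument=value, ...), one argument or row to a line, values as JSON. arm_command: Moves the arm, as the interface text tells. Its arguments: {"type":"object","properties":{"deltas":{"type":"array"},"fingers":{"type":"number"}},"required":["deltas"]}

```bash
mkdir -p pics
python3 - <<'E'
from cell import arm
import cv2
o=arm.get_obs(); print(o)
for n in("scene","top"):
    print(n,arm.camera_info(n)); cv2.imwrite(f"pics/{n}0.png",arm.read_camera(n)[:,:,::-1])
E
```

```text
{'time': 0.0, 'qpos': array([-4.82362944e+01,  2.05922360e+01,  6.33467627e-01, -2.07554224e-02,
       -7.01380009e+01, -1.65066202e+01]), 'joint_vel': array([-0.01996462, -0.06894881,  0.05952111, -0.03747375, -0.01693175,
        0.09717584]), 'tau': array([-7.88811303e-04, -5.82711804e+01,  2.93048912e+01,  6.99688956e+00,
        6.85538747e-03, -1.83685670e-04]), 'ee_pos': array([ 0.28776386, -0.61002556,  0.22560935]), 'orientation': array([[-4.26568263e-01, -8.70794151e-04, -9.04454951e-01],
       [ 9.04453742e-01,  1.48669041e-03, -4.26569125e-01],
       [ 1.71609840e-03, -9.99998516e-01,  1.53418081e-04]]), 'wrist_force': array([ 0.26587115, -0.9335435 ,  0.04332859]), 'ft_torque': array([0.00049356, 0.02460244, 0.00719144]), 'width': 0.08786895622224182}
scene {'mtx': array([[473.40699853,   0.        , 313.54406821],
       [  0.        , 473.40699853, 198.62918204],
       [  0.        ,   0.        ,   1.        ]]), 'k1': 0.0338971132755213, 'rvec': array([ 2.01101065,  1.09581405, -0.53258884]), 'tvec': array([-0.18879297, -0.2067545 ,  1.706462  ])}
top {'mtx': array([[410.58668118,   0.        , 318.18059839],
       [  0.        , 410.58668118, 206.26094792],
       [  0.        ,   0.        ,   1.        ]]), 'k1': -0.049942671585877924, 'rvec': array([ 2.1943013 , -2.14048241,  0.08961877]), 'tvec': array([-0.11507802,  0.51837232,  1.10094261])}
```

View pics/scene0.png

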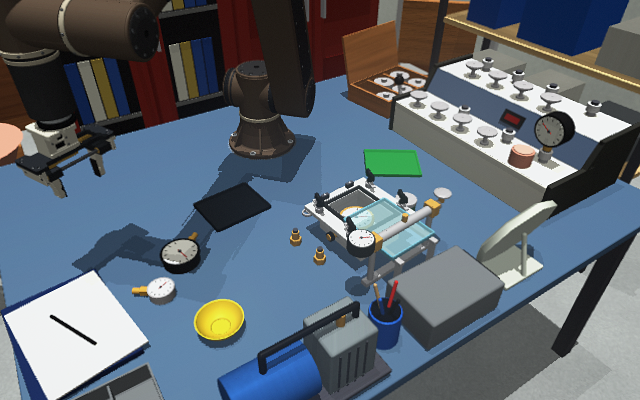

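View pics/top0.png

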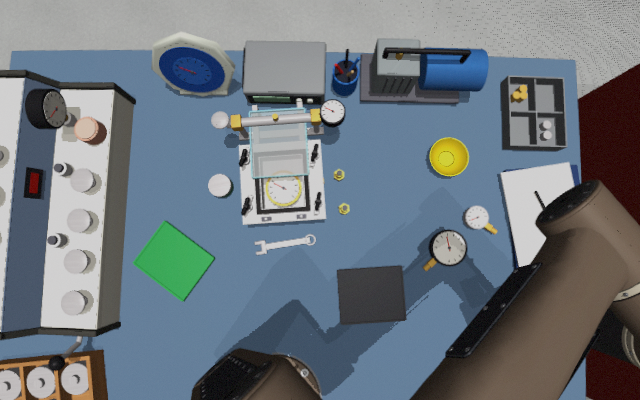

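Run:
```python
import cv2
i=cv2.imread("pics/top0.png"); c=i[40:240,190:400]; cv2.imwrite("pics/topc.png",cv2.resize(c,None,fx=3,fy=3,interpolation=cv2.INTER_CUBIC)[:600])
```

```text
(no output)
```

View pics/topc.png

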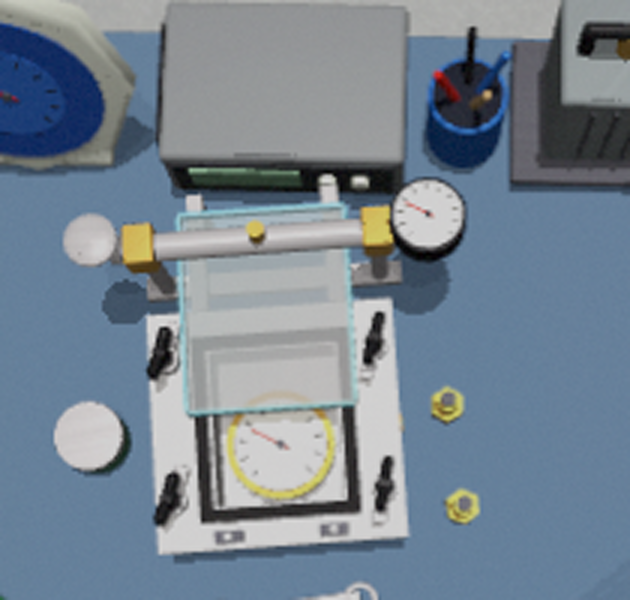

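Run:
```python
import cv2
i=cv2.imread("pics/top0.png"); c=i[90:225,225:335]; cv2.imwrite("pics/topd.png",cv2.resize(c,None,fx=4.4,fy=4.4,interpolation=cv2.INTER_CUBIC))
i=cv2.imread("pics/scene0.png"); c=i[160:280,295:445]; cv2.imwrite("pics/scd.png",cv2.resize(c,None,fx=5,fy=5,interpolation=cv2.INTER_CUBIC))
```

```text
(no output)
```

View pics/topd.png

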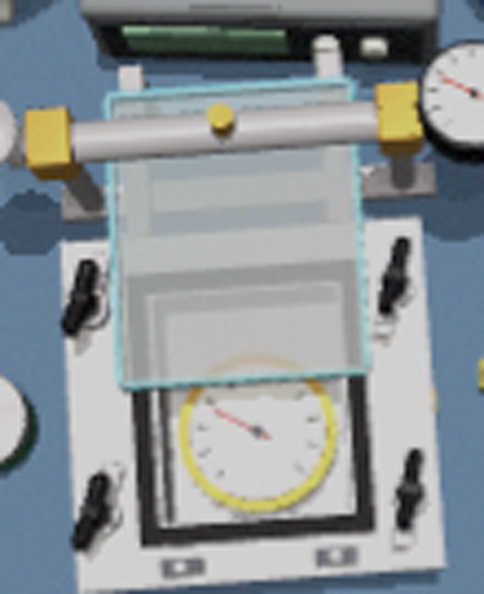

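View pics/scd.png

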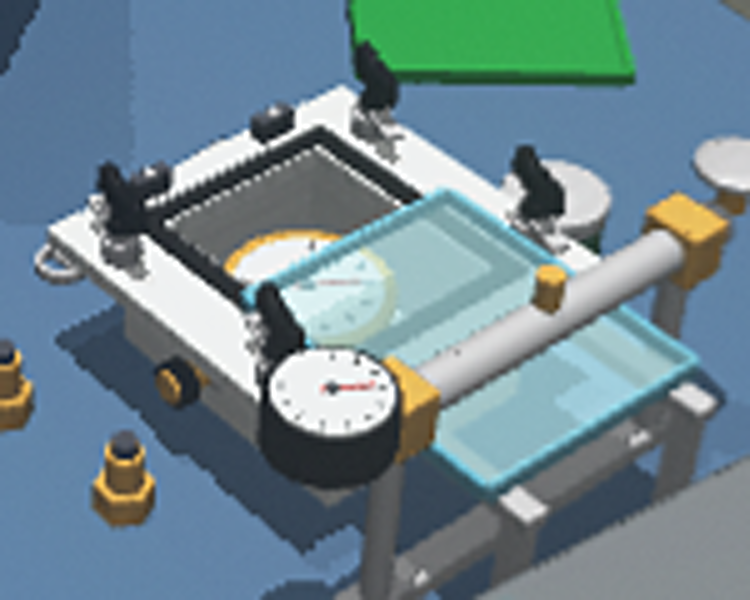

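Candidates for the cover: the clear teal-edged plate at top (305,140), the black plate at (372,295) and the green plate at (175,260). The clear one has its back edge under the pipe (confirmed in the crop), so it's the one meant. Next I fit the chamber, cover and wing poses.

```bash
cat > h.py <<'E'
import numpy as np, cv2
from scipy.optimize import least_squares
from cell import arm
def proj(n,P):
    c=arm.camera_info(n); P=np.atleast_2d(P).astype(float)
    d=np.array([c["k1"],0,0,0,0]); return cv2.projectPoints(P,c["rvec"],c["tvec"],c["mtx"],d)[0][:,0]
def unproj(n,uv,z):
    c=arm.camera_info(n); d=np.array([c["k1"],0,0,0,0])
    q=cv2.undistortPoints(np.array(uv,float).reshape(-1,1,2),c["mtx"],d)[:,0]
    R=cv2.Rodrigues(c["rvec"])[0]; C=-R.T@np.ravel(c["tvec"])
    D=np.c_[q,np.ones(len(q))]@R; return C+D*((z-C[2])/D[:,2])[:,None]
def crop(uv,s,ox,oy): return (np.array(uv,float)+.5)/s-.5+[ox,oy]
def T(p,L): # p=x,y,yaw ; L local pts
    L=np.array(L,float); c,s=np.cos(p[2]),np.sin(p[2])
    return np.c_[p[0]+c*L[:,0]-s*L[:,1],p[1]+s*L[:,0]+c*L[:,1],L[:,2]]
def fit(obs,p0): # obs list of (cam, local, uv)
    f=lambda p: np.concatenate([(proj(n,T(p,L))-uv).ravel() for n,L,uv in obs])
    r=least_squares(f,p0,loss='soft_l1'); return r.x,r.fun
E
python3 - <<'E'
from h import *
top=lambda a:crop(a,4.4,225,90); sc=lambda a:crop(a,5,295,160)
fl=[[-.105,.108,.085],[-.105,-.108,.085],[.105,-.108,.085],[.105,.108,.085]]
w=[[-.062,.091,.123],[-.062,-.091,.123],[.062,.091,.123],[.062,-.091,.123]]
a=("top",fl,top([(81,591),(444,567),(419,217),(62,243)]))
b=("top",w,top([(96,510),(410,490),(83,297),(395,278)]))
c=("scene",fl[:2],sc([(342,87),(50,231)]))
d=("scene",w,sc([(374,78),(122,200),(540,185),(278,318)]))
for o in([a],[b],[a,b],[c,d],[a,b,c,d]):
    p,r=fit(o,[.6,0,0]); print(p,np.round(r,1))
cv=[[-.09,.075,.098],[-.09,-.075,.098],[.09,-.075,.098],[.09,.075,.098]]
e=("top",cv,top([(122,388),(371,373),(353,77),(103,93)]))
g=("scene",[cv[0],cv[1],cv[2],cv[3]],sc([(443,190),(250,291),(492,487),(697,356)]))
for o in([e],[g],[e,g]):
    q,r=fit(o,[.7,0,0]); print(q,np.round(r,1))
    C,S=np.cos(p[2]),np.sin(p[2]); dd=q[:2]-p[:2]; print("rel",C*dd[0]+S*dd[1],-S*dd[0]+C*dd[1],q[2]-p[2])
# wing angles in top: ends
print(unproj("top",top([(90,262),(73,332),(105,475),(82,545),(404,240),(389,315),(415,452),(402,525)]),.13)[:,:2])
E
```

```text
[ 0.5788284  -0.00601799  0.09466591] [-0.5  0.2  0.3 -0.2  0.3 -0.  -0.2 -0. ]
[ 0.5784736  -0.00668756  0.08954298] [-0.8  0.2  0.3  0.  -0.1  0.1  0.6 -0.4]
[ 0.57865892 -0.00635387  0.0928837 ] [-0.4  0.2  0.4 -0.   0.5  0.1  0.  -0.  -0.9  0.3  0.2 -0.2 -0.3  0.1
  0.3 -0.6]
[ 0.58107099 -0.00277741  0.08909703] [ 0.  -0.1 -0.5 -0.5  0.5 -0.2  0.   0.  -0.3 -0.2  0.3  1.1]
[ 0.57952494 -0.00500118  0.09019732] [-1.  -0.3 -0.3 -0.2  0.1 -0.1 -0.4 -0.5 -1.5 -0.2 -0.4 -0.4 -0.8 -0.3
 -0.1 -0.8 -1.  -0.1 -1.5 -0.5 -0.5 -0.2 -1.   0.  -1.4 -0.3 -0.8  1.1]
[0.67915156 0.00463006 0.09125755] [-0.9  0.4  0.4 -0.1  0.2 -0.3  0.1  0. ]
rel 0.10008917249616996 0.0006182157345623277 0.0010602242646646082
[0.67975226 0.00964735 0.09752128] [ 0.3 -1.6 -2.5  0.3 -0.1  0.3  1.2 -0.1]
rel 0.10113935551692493 0.005560997334347451 0.00732395796960196
[0.67967424 0.00639359 0.09195806] [-1.6  0.2 -0.2 -0.4 -0.5 -0.5 -0.5 -0.2 -0.4 -1.2 -3.5  0.6 -1.5  0.8
  0.2  0.5]
rel 0.1007685776617713 0.002327495706401478 0.0017607382762908352
[[ 0.6513064   0.08464912]
 [ 0.61035091  0.09260698]
 [ 0.52858452  0.07074624]
 [ 0.48851571  0.08214696]
 [ 0.66803025 -0.09515403]
 [ 0.62420153 -0.08773093]
 [ 0.54587416 -0.10452485]
 [ 0.50427104 -0.09824572]]
```

```bash
cat >> h.py <<'E'
CH=np.array([.5795,-.0048,.0915])
def ch(x,y,z): return T(CH,[[x,y,z]])[0]
def go(P,ang=None): # ang: desired tool-x heading deg (world)
    o=arm.get_obs(); R=o["orientation"]; d=R.T@(np.array(P)-o["ee_pos"])*100
    h=np.degrees(np.arctan2(R[1,0],R[0,0])); tw=0 if ang is None else -np.radians((ang-h+180)%360-180)
    print("delta cm",np.round(d,2),"twist",round(tw,3),"heading",round(h,2))
def st():
    o=arm.get_obs(); R=o["orientation"]; q=o["ee_pos"]; c,s=np.cos(CH[2]),np.sin(CH[2]); e=q-[CH[0],CH[1],0]
    print("t",round(o["time"],2),"pos",np.round(q,4),"chamber",np.round([c*e[0]+s*e[1],-s*e[0]+c*e[1],q[2]],4),"head-ch",round(np.degrees(np.arctan2(R[1,0],R[0,0])-CH[2]),2),"F",np.round(o["wrist_force"],1),"w",round(o["width"],4),"q",np.round(o["qpos"],0))
E
python3 -c "
from h import *
st(); print(ch(.045,0,.14)); go(ch(.045,0,.226),95.24); go(ch(.045,0,.14),95.24)"
```

```text
t 0.1 pos [ 0.2878 -0.6101  0.2257] chamber [-0.3458 -0.5761  0.2257] head-ch 110.01 F [-0.2  0.2 -0.3] w 0.0876 q [-48.  21.   1.  -0. -70. -17.]
[ 0.62431176 -0.00068824  0.14      ]
delta cm [ 4.076e+01  2.000e-02 -5.643e+01] twist 0.349 heading 115.25
delta cm [ 40.75   8.62 -56.43] twist 0.349 heading 115.25
```

arm_command(
  deltas=[
    [[2,0,-2.8],0.02],
    [[5,0,-7],0.04],
    [[8,0,-11],0.07],
    [[10.5,0,-14.5],0.1],
    [[13,0,-18],0.12],
    [[15.5,0,-21.5],0.15],
    [[18,0,-25],0.17],
    [[20.5,0,-28.5],0.19],
    [[23,0,-32],0.21],
    [[25.5,0,-35.5],0.23],
    [[28,0,-39],0.25],
    [[30.5,0,-42.5],0.27],
    [[33,0,-46],0.29],
    [[35.5,0,-49.5],0.31],
    [[38,0,-52.5],0.33],
    [[40,0,-55.4],0.345],
    [[40.76,0,-56.43],0.349],
    [[40.76,0,-56.43],0.349],
    [[40.76,0,-56.43],0.349],
    [[40.76,0,-56.43],0.349],
  ],
  fingers=100,
)

```text
time: 1.77
ee_pos: [0.6239, -0.0006, 0.2256]
orientation: [[-0.092, -0.002, -0.996], [0.996, 0.001, -0.092], [0.001, -1.0, 0.002]]
wrist_force: [0.0, -1.2, -0.1]
width: 0.0879
```

```bash
python3 -c "
from h import *
st(); go(ch(.045,0,.106),95.24)
cv2.imwrite('pics/top1.png',cv2.resize(arm.read_camera('top')[40:240,190:400,::-1],None,fx=3,fy=3))
cv2.imwrite('pics/sc1.png',cv2.resize(arm.read_camera('scene')[120:280,250:450,::-1],None,fx=3.7,fy=3.7))"
```

```text
t 1.77 pos [ 6.239e-01 -6.000e-04  2.256e-01] chamber [4.460e-02 1.000e-04 2.256e-01] head-ch 90.05 F [ 0.  -1.2 -0.1] w 0.0879 q [  18.   16.   -6.   -0.  -68. -102.]
delta cm [-0.03 11.95 -0.07] twist 0.001 heading 95.3
```

View pics/sc1.png

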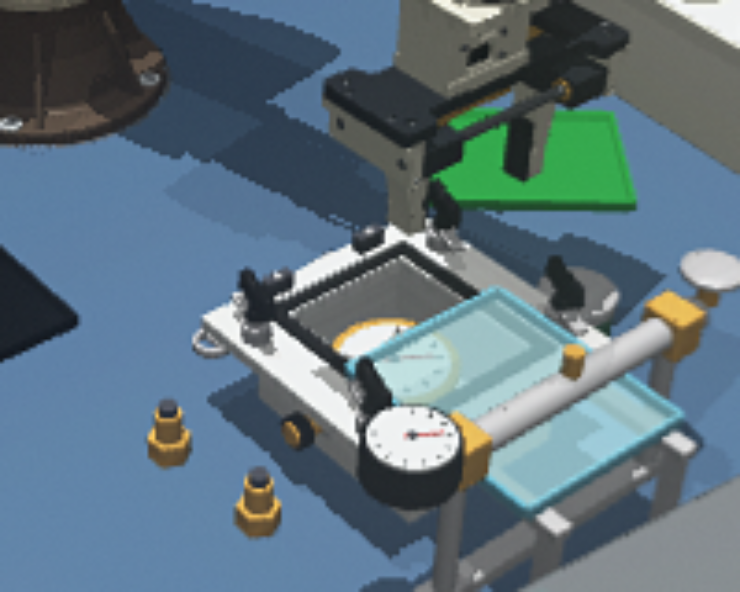

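arm_command(
  deltas=[
    [[0,1.5,0],0],
    [[0,4,0],0],
    [[0,7,0],0],
    [[0,9.5,0],0],
    [[0,11,0],0],
    [[0,11.8,0],0],
    [[0,11.95,0],0],
    [[0,11.95,0],0],
  ],
)

```text
time: 2.53
ee_pos: [0.6237, -0.0022, 0.1071]
orientation: [[-0.09, -0.001, -0.996], [0.996, 0.001, -0.09], [0.001, -1.0, 0.001]]
wrist_force: [0.5, -0.2, 0.8]
width: 0.0877
```

```bash
python3 -c "
from h import *
st(); go(ch(.045,0,.098),95.24)
cv2.imwrite('pics/sc2.png',cv2.resize(arm.read_camera('scene')[120:280,250:450,::-1],None,fx=3.7,fy=3.7))"
```

```text
t 2.53 pos [ 0.6237 -0.0022  0.1071] chamber [ 0.0442 -0.0015  0.1071] head-ch 89.92 F [ 0.5 -0.2  0.8] w 0.0877 q [  18.   21.  -15.   -0.  -54. -102.]
delta cm [ 0.15  0.91 -0.08] twist -0.001 heading 95.16
```

View pics/sc2.png

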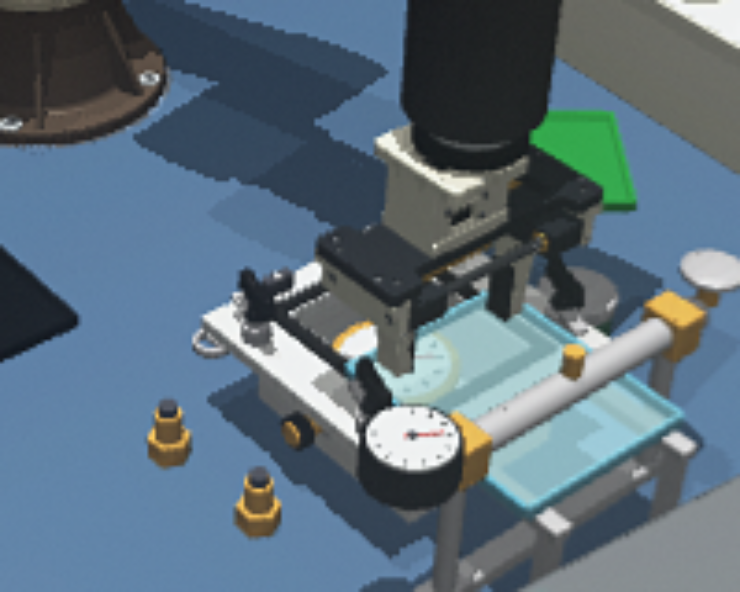

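The fingers are over the clear cover near its front edge, clear of the wings. Pressing down gently.

arm_command(
  deltas=[
    [[0,0.3,0],0],
    [[0,0.6,0],0],
    [[0,0.8,0],0],
    [[0,0.9,0],0],
    [[0,0.95,0],0],
    [[0,1.0,0],0],
    [[0,1.0,0],0],
  ],
)

```text
time: 3.17
ee_pos: [0.6244, -0.002, 0.0984]
orientation: [[-0.091, 0.001, -0.996], [0.996, 0.001, -0.091], [0.001, -1.0, -0.001]]
wrist_force: [-1.1, 0.1, 4.6]
width: 0.088
```

arm_command(
  deltas=[
    [[0,0.2,0],0],
    [[0,0.3,0],0],
    [[0,0.3,0],0],
  ],
)

```text
time: 3.42
ee_pos: [0.6258, -0.0021, 0.0982]
orientation: [[-0.092, 0.004, -0.996], [0.996, 0.001, -0.092], [0.0, -1.0, -0.004]]
wrist_force: [-4.1, -0.6, 17.4]
width: 0.0874
```

arm_command(
  deltas=[
    [[0,0.25,0.2],0],
    [[0,0.25,0.5],0],
    [[0,0.25,1.0],0],
    [[0,0.25,1.5],0],
    [[0,0.25,2.0],0],
    [[0,0.25,2.5],0],
    [[0,0.25,3.0],0],
    [[0,0.25,3.5],0],
    [[0,0.25,4.0],0],
    [[0,0.25,4.5],0],
    [[0,0.25,5.0],0],
    [[0,0.25,5.5],0],
    [[0,0.25,6.0],0],
    [[0,0.25,6.0],0],
  ],
)

```text
time: 4.58
ee_pos: [0.5687, -0.0071, 0.0982]
orientation: [[-0.093, 0.011, -0.996], [0.996, 0.001, -0.093], [0.0, -1.0, -0.011]]
wrist_force: [0.5, 1.3, 13.0]
width: 0.0878
```

```bash
python3 -c "
from h import *
st()
cv2.imwrite('pics/top3.png',cv2.resize(arm.read_camera('top')[90:225,225:335,::-1],None,fx=4.4,fy=4.4))
cv2.imwrite('pics/sc3.png',cv2.resize(arm.read_camera('scene')[120:280,250:450,::-1],None,fx=3.7,fy=3.7))"
```

```text
t 4.58 pos [ 0.5687 -0.0071  0.0982] chamber [-0.0109 -0.0013  0.0982] head-ch 90.12 F [ 0.5  1.3 13. ] w 0.0878 q [  19.   17.  -23.    0.  -49. -104.]
```

View pics/sc3.png

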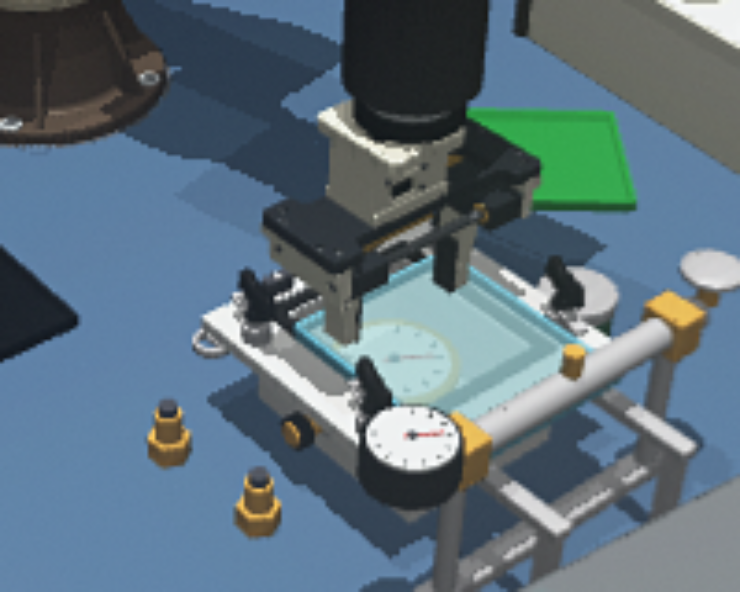

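View pics/top3.png

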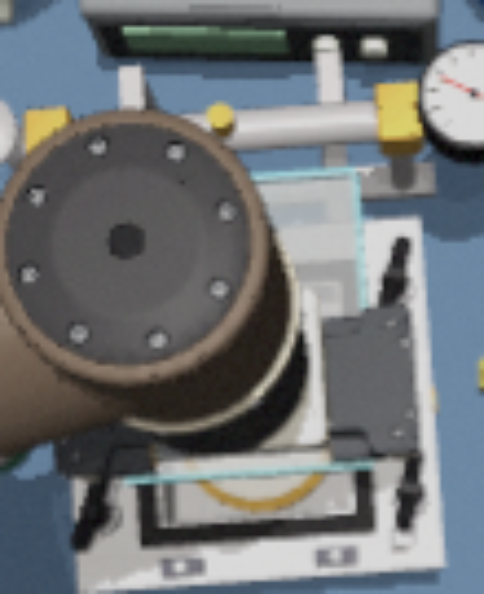

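The cover follows without slipping. About 43 mm remains.

arm_command(
  deltas=[
    [[0,0.25,0.5],0],
    [[0,0.25,1.0],0],
    [[0,0.25,1.5],0],
    [[0,0.25,2.0],0],
    [[0,0.25,2.5],0],
    [[0,0.25,3.0],0],
    [[0,0.25,3.4],0],
    [[0,0.25,3.7],0],
    [[0,0.25,4.0],0],
    [[0,0.25,4.2],0],
    [[0,0.25,4.4],0],
    [[0,0.25,4.6],0],
    [[0,0.25,4.8],0],
    [[0,0.25,4.8],0],
  ],
)

```text
time: 5.85
ee_pos: [0.525, -0.0106, 0.0983]
orientation: [[-0.095, 0.019, -0.995], [0.995, 0.002, -0.095], [0.001, -1.0, -0.019]]
wrist_force: [2.8, 1.1, 13.7]
width: 0.0874
```

```bash
python3 -c "
from h import *
st()
cv2.imwrite('pics/top4.png',cv2.resize(arm.read_camera('top')[90:225,225:335,::-1],None,fx=4.4,fy=4.4))
cv2.imwrite('pics/sc4.png',cv2.resize(arm.read_camera('scene')[160:280,295:445,::-1],None,fx=5,fy=5))"
```

```text
t 5.85 pos [ 0.525  -0.0106  0.0983] chamber [-0.0549 -0.0008  0.0983] head-ch 90.23 F [ 2.8  1.1 13.7] w 0.0874 q [  20.   13.  -29.    0.  -47. -105.]
```

View pics/sc4.png

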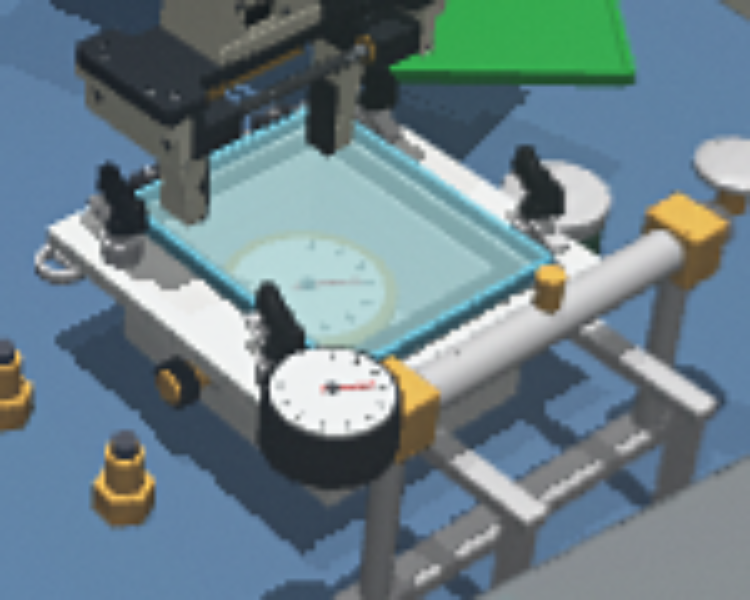

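View pics/top4.png

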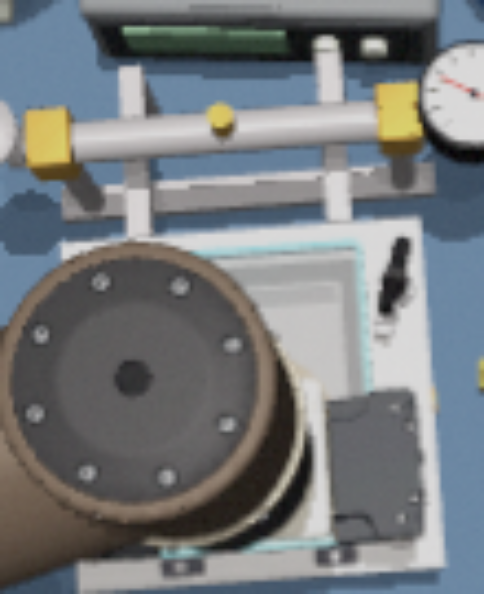

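arm_command(
  deltas=[
    [[0,0.2,0.3],0],
    [[0,0.2,0.6],0],
    [[0,0.2,0.8],0],
    [[0,0.2,1.0],0],
    [[0,0.2,1.2],0],
    [[0,0.2,1.2],0],
    [[0,0.2,1.2],0],
  ],
)

```text
time: 6.53
ee_pos: [0.5164, -0.0109, 0.0983]
orientation: [[-0.097, 0.025, -0.995], [0.995, 0.003, -0.097], [0.001, -1.0, -0.026]]
wrist_force: [1.9, 0.9, 9.9]
width: 0.0879
```

```bash
python3 -c "
from h import *
st()"
```

```text
t 6.53 pos [ 0.5164 -0.0109  0.0983] chamber [-0.0634 -0.0003  0.0983] head-ch 90.33 F [1.9 0.9 9.9] w 0.0879 q [  21.   12.  -30.    0.  -46. -106.]
```

arm_command(
  deltas=[
    [[0,-1,0],0],
    [[0,-3,-0.5],0],
    [[0,-6,-3],0],
    [[0,-9,-6],0.1],
    [[0,-11,-10],0.2],
    [[0,-12,-14],0.3],
    [[0,-12,-15],0.4],
    [[0,-12,-15],0.4],
  ],
)

```text
time: 7.2
ee_pos: [0.6655, 0.0035, 0.2224]
orientation: [[0.304, 0.026, -0.952], [0.953, 0.003, 0.304], [0.011, -1.0, -0.024]]
wrist_force: [-0.3, 0.8, -0.7]
width: 0.0878
```

```bash
python3 -c "
from h import *
st()
cv2.imwrite('pics/top5.png',cv2.resize(arm.read_camera('top')[90:225,225:335,::-1],None,fx=4.4,fy=4.4,interpolation=2))
cv2.imwrite('pics/sc5.png',cv2.resize(arm.read_camera('scene')[160:280,295:445,::-1],None,fx=5,fy=5,interpolation=2))"
```

```text
t 7.2 pos [0.6655 0.0035 0.2224] chamber [0.0864 0.0004 0.2224] head-ch 67.05 F [-0.3  0.8 -0.7] w 0.0878 q [  17.   19.   -2.    0.  -67. -125.]
```

View pics/sc5.png

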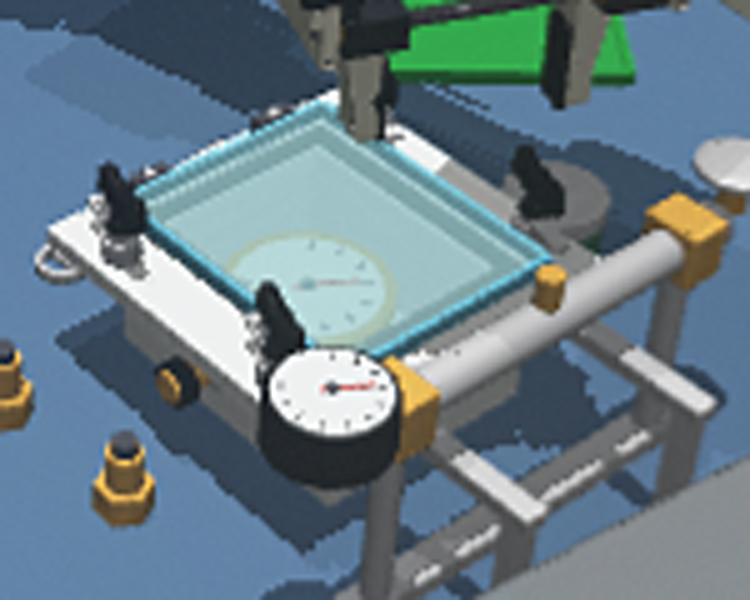

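View pics/top5.png

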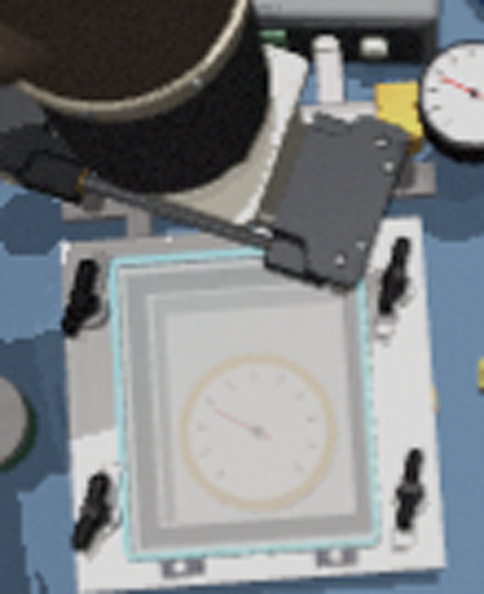

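Run:
```python
from h import *
top=lambda a:crop(a,4.4,225,90); sc=lambda a:crop(a,5,295,160)
P=np.array([.57866,-.00635,.0929])
cv_=[[-.09,.075,.098],[-.09,-.075,.098],[.09,-.075,.098],[.09,.075,.098]]
def rel(q,p):
    C,S=np.cos(p[2]),np.sin(p[2]); d=q[:2]-p[:2]; return C*d[0]+S*d[1],-S*d[0]+C*d[1],q[2]-p[2]
e=("top",[cv_[0],cv_[1],cv_[3]],top([(129,558),(380,543),(110,260)]))
q,r=fit([e],[.58,0,0.09]); print(rel(q,P),r.round(1))
P2=np.array([.58107,-.00278,.0891])
g=("scene",[cv_[0],cv_[1],cv_[3]],sc([(322,106),(135,190),(553,260)]))
q,r=fit([g],[.58,0,0.09]); print(rel(q,P2),r.round(1))
# predicted home corners
print(((proj("top",T(P,cv_))-[225,90]+.5)*4.4-.5).round(0))
print(((proj("scene",T(P2,cv_))-[295,160]+.5)*5-.5).round(0))
```

```text
(np.float64(0.0006082973999888993), np.float64(0.002444407556735668), np.float64(0.0011594995994852475)) [-0.7  0.6  0.7 -0.1 -0.  -0.5]
(np.float64(-0.0001777232377161479), np.float64(0.0032291174222731658), np.float64(-0.02349245630516396)) [ 1.1 -1.5 -3.3  0.9  0.2 -0.1]
[[130. 561.]
 [387. 544.]
 [367. 240.]
 [114. 258.]]
[[319. 100.]
 [113. 200.]
 [339. 378.]
 [551. 259.]]
```

Run:
```python
import cv2
from h import *
t=arm.read_camera('top')[195:235,240:330,::-1]; cv2.imwrite('pics/a.png',cv2.resize(t,None,fx=8.5,fy=8.5,interpolation=2))
t=arm.read_camera('scene')[170:210,310:370,::-1]; cv2.imwrite('pics/b.png',cv2.resize(t,None,fx=12,fy=12,interpolation=2))
```

```text
(no output)
```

View pics/a.png

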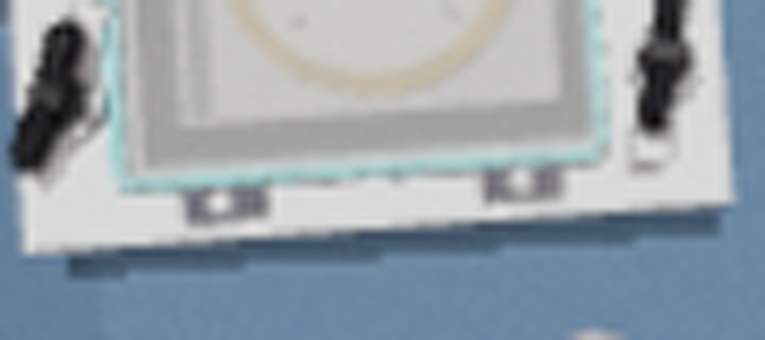

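View pics/b.png

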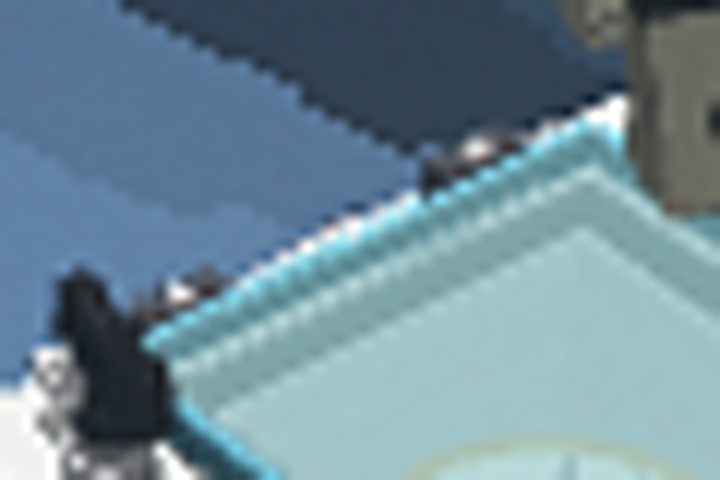

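The cover's front edge meets both dark stops in both views: top crop stops at (227,200) and (525,183), scene crop stops at (190,290) and (475,155). The fit gives x about +0.6 mm, y about +2.4 mm and 0.001 rad. Next I swing the wrist half a turn (for joint range) to above wing_fl.

```bash
python3 -c "
from h import *
go(ch(-.062,.091,.200),254.1)"
```

```text
delta cm [ 2.82  1.85 16.87] twist 3.118 heading 72.73
```

arm_command(
  deltas=[
    [[0.2,0.1,1],-0.1],
    [[0.4,0.2,2],-0.22],
    [[0.6,0.3,3],-0.34],
    [[0.8,0.5,4.5],-0.46],
    [[1,0.7,6],-0.58],
    [[1.2,0.8,7.5],-0.7],
    [[1.4,0.9,9],-0.82],
    [[1.6,1,10],-0.94],
    [[1.8,1.2,11],-1.06],
    [[2,1.3,12],-1.18],
    [[2.2,1.4,13],-1.3],
    [[2.4,1.5,14],-1.42],
    [[2.6,1.6,15],-1.54],
    [[2.8,1.8,16],-1.66],
    [[2.82,1.85,16.87],-1.78],
    [[2.82,1.85,16.87],-1.9],
    [[2.82,1.85,16.87],-2.02],
    [[2.82,1.85,16.87],-2.14],
    [[2.82,1.85,16.87],-2.26],
    [[2.82,1.85,16.87],-2.38],
  ],
  fingers=60,
)

```text
time: 9.07
ee_pos: [0.5084, 0.0798, 0.2004]
orientation: [[-0.87, 0.025, 0.493], [-0.493, 0.004, -0.87], [-0.023, -1.0, 0.009]]
wrist_force: [-0.1, 0.1, 0.4]
width: 0.0527
```

```bash
python3 -c "
from h import *
st();go(ch(-.062,.091,.150),254.1)"
```

```text
t 9.07 pos [0.5084 0.0798 0.2004] chamber [-0.0631  0.0908  0.2004] head-ch -155.72 F [-0.1  0.1  0.4] w 0.0527 q [ 31.   6. -23.   1. -60.  -2.]
delta cm [ 0.01  5.04 -0.02] twist -0.778 heading -150.48
```

arm_command(
  deltas=[
    [[0,0.5,0],-0.12],
    [[0,1.5,0],-0.24],
    [[0,3,0],-0.36],
    [[0,4,0],-0.48],
    [[0,4.5,0],-0.6],
    [[0,5,0],-0.72],
    [[0,5.04,0],-0.778],
    [[0,5.04,0],-0.778],
    [[0,5.04,0],-0.778],
  ],
)

```text
time: 9.82
ee_pos: [0.5091, 0.0797, 0.1503]
orientation: [[-0.275, 0.025, 0.961], [-0.961, 0.004, -0.275], [-0.01, -1.0, 0.023]]
wrist_force: [0.1, 0.6, 0.2]
width: 0.0526
```

```bash
python3 -c "
from h import *
st();go(ch(-.062,.091,.113),254.1)
cv2.imwrite('pics/top6.png',cv2.resize(arm.read_camera('top')[90:225,205:335,::-1],None,fx=4.4,fy=4.4,interpolation=2))
cv2.imwrite('pics/sc6.png',cv2.resize(arm.read_camera('scene')[150:250,295:445,::-1],None,fx=5,fy=5,interpolation=2))"
```

```text
t 9.82 pos [0.5091 0.0797 0.1503] chamber [-0.0624  0.0906  0.1503] head-ch -111.22 F [0.1 0.6 0.2] w 0.0526 q [ 31.   8. -27.   1. -53.  42.]
delta cm [-0.01  3.73 -0.06] twist -0.001 heading -105.98
```

View pics/sc6.png

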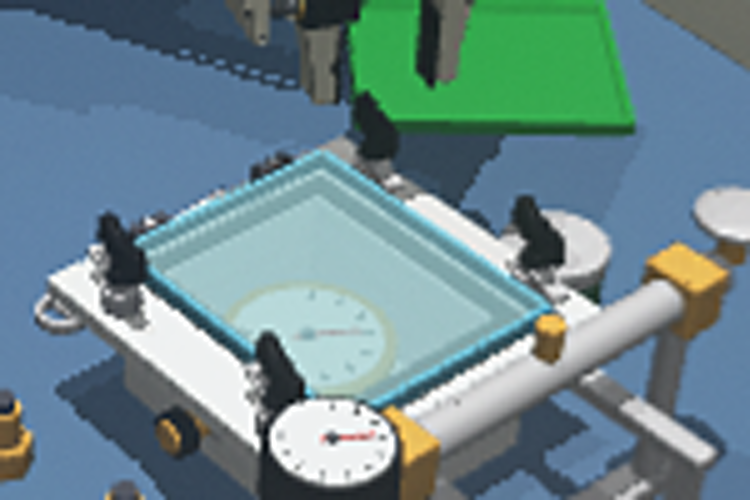

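wing_fl (375,125) lies midway between the fingers (320 and 440). Descend, grip, then turn.

arm_command(
  deltas=[
    [[0,1,0],0],
    [[0,2,0],0],
    [[0,3,0],0],
    [[0,3.5,0],0],
    [[0,3.7,0],0],
    [[0,3.7,0],0],
    [[0,3.7,0],0],
  ],
)

```text
time: 10.5
ee_pos: [0.5104, 0.0801, 0.1133]
orientation: [[-0.275, 0.025, 0.961], [-0.961, 0.004, -0.276], [-0.01, -1.0, 0.023]]
wrist_force: [0.5, -0.6, 0.6]
width: 0.0526
```

arm_command(
  deltas=[
    [[0,0,0],0],
    [[0,0,0],0],
    [[0,0,0],0],
    [[0,0,0],0],
    [[0,0,0],0],
    [[0,0,0],0],
  ],
  fingers=0,
)

```text
time: 11.0
ee_pos: [0.5105, 0.0801, 0.1134]
orientation: [[-0.275, 0.025, 0.961], [-0.961, 0.004, -0.276], [-0.011, -1.0, 0.023]]
wrist_force: [-0.1, 0.4, 0.9]
width: 0.018
```

```bash
python3 -c "
from h import *
st()
cv2.imwrite('pics/sc7.png',cv2.resize(arm.read_camera('scene')[150:250,295:445,::-1],None,fx=5,fy=5,interpolation=2))"
```

```text
t 11.0 pos [0.5105 0.0801 0.1134] chamber [-0.061   0.0908  0.1134] head-ch -111.23 F [-0.1  0.4  0.9] w 0.018 q [ 31.  11. -29.   1. -48.  42.]
```

View pics/sc7.png

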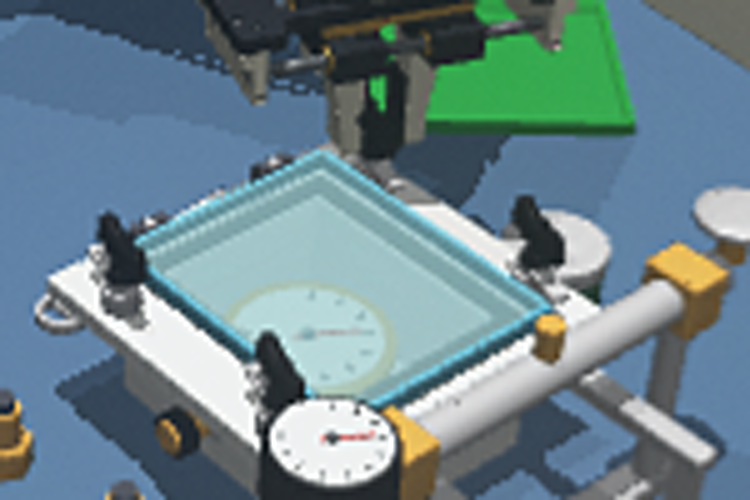

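Still closing. A few more rows will finish the grip.

arm_command(
  deltas=[
    [[0,0,0],0],
    [[0,0,0],0],
    [[0,0,0],0],
    [[0,0,0],0],
  ],
)

```text
time: 11.38
ee_pos: [0.5106, 0.0805, 0.1134]
orientation: [[-0.275, 0.026, 0.961], [-0.961, 0.004, -0.275], [-0.011, -1.0, 0.023]]
wrist_force: [0.5, 4.7, -0.6]
width: 0.01
```

```bash
python3 -c "
from h import *
st(); print(arm.get_obs()['ft_torque'])"
```

```text
t 11.38 pos [0.5106 0.0805 0.1134] chamber [-0.0608  0.0913  0.1134] head-ch -111.22 F [ 0.5  4.7 -0.6] w 0.01 q [ 31.  11. -29.   1. -48.  42.]
[1.39785624 0.35631309 0.06759508]
```

arm_command(
  deltas=[
    [[0,0,0],0.05],
    [[0,0,0],0.13],
    [[0,0,0],0.22],
    [[0,0,0],0.31],
    [[0,0,0],0.4],
    [[0,0,0],0.49],
    [[0,0,0],0.58],
    [[0,0,0],0.67],
    [[0,0,0],0.76],
    [[0,0,0],0.85],
    [[0,0,0],0.94],
    [[0,0,0],1.02],
    [[0,0,0],1.1],
    [[0,0,0],1.15],
    [[0,0,0],1.18],
    [[0,0,0],1.18],
    [[0,0,0],1.18],
  ],
)

```text
time: 12.8
ee_pos: [0.5093, 0.0795, 0.1134]
orientation: [[-0.993, 0.023, 0.112], [-0.112, 0.003, -0.994], [-0.023, -1.0, -0.0]]
wrist_force: [-4.8, -0.6, 6.6]
width: 0.0099
```

```bash
python3 -c "
from h import *
st(); print(arm.get_obs()['ft_torque'])"
```

```text
t 12.8 pos [0.5093 0.0795 0.1134] chamber [-0.0622  0.0904  0.1134] head-ch -178.83 F [-4.8 -0.6  6.6] w 0.0099 q [ 31.  11. -29.   1. -48. -25.]
[-0.16641703  2.29593779  0.03315219]
```

arm_command(
  deltas=[
    [[0,0,0],0],
    [[0,0,0],0],
    [[0,0,0],0],
    [[0,0,0],0],
    [[0,-1,0],0],
    [[0,-3,0],0],
    [[0,-6,0],0],
    [[0,-8,0],0],
    [[0,-9,0],0],
    [[0,-9,0],0],
  ],
  fingers=60,
)

```text
time: 13.63
ee_pos: [0.5086, 0.0799, 0.2066]
orientation: [[-0.993, 0.028, 0.112], [-0.112, 0.005, -0.994], [-0.028, -1.0, -0.002]]
wrist_force: [-0.3, 0.8, -0.4]
width: 0.0525
```

```bash
python3 -c "
from h import *
st(); go(ch(.062,-.091,.200),260.4)"
```

```text
t 13.63 pos [0.5086 0.0799 0.2066] chamber [-0.0628  0.0908  0.2066] head-ch -178.81 F [-0.3  0.8 -0.4] w 0.0525 q [ 31.   5. -22.   1. -61. -25.]
delta cm [-12.08   0.97  18.44] twist -1.291 heading -173.56
```

arm_command(
  deltas=[
    [[-0.6,0,1],-0.08],
    [[-1.5,0,2.4],-0.18],
    [[-2.6,0,4],-0.28],
    [[-4,0.1,6],-0.38],
    [[-5.3,0.2,8],-0.48],
    [[-6.6,0.3,10],-0.58],
    [[-7.9,0.4,12],-0.68],
    [[-9.2,0.5,14],-0.78],
    [[-10.3,0.6,15.8],-0.88],
    [[-11.2,0.8,17.2],-0.98],
    [[-11.8,0.9,18],-1.08],
    [[-12.08,0.97,18.44],-1.18],
    [[-12.08,0.97,18.44],-1.26],
    [[-12.08,0.97,18.44],-1.291],
    [[-12.08,0.97,18.44],-1.291],
    [[-12.08,0.97,18.44],-1.291],
  ],
)

```text
time: 14.97
ee_pos: [0.6492, -0.0898, 0.1991]
orientation: [[-0.168, 0.026, 0.985], [-0.986, 0.005, -0.168], [-0.009, -1.0, 0.025]]
wrist_force: [-0.0, -0.3, 0.1]
width: 0.0525
```

```bash
python3 -c "
from h import *
st(); go(ch(.062,-.091,.117),260.4)
cv2.imwrite('pics/top8.png',cv2.resize(arm.read_camera('top')[90:225,205:365,::-1],None,fx=4.4,fy=4.4,interpolation=2))
cv2.imwrite('pics/sc8.png',cv2.resize(arm.read_camera('scene')[150:270,295:445,::-1],None,fx=5,fy=5,interpolation=2))"
```

```text
t 14.97 pos [ 0.6492 -0.0898  0.1991] chamber [ 0.0616 -0.091   0.1991] head-ch -104.92 F [-0.  -0.3  0.1] w 0.0525 q [  9.  19.  -6.  -0. -64.  71.]
delta cm [ 0.06  8.21 -0.17] twist -0.001 heading -99.68
```

View pics/sc8.png

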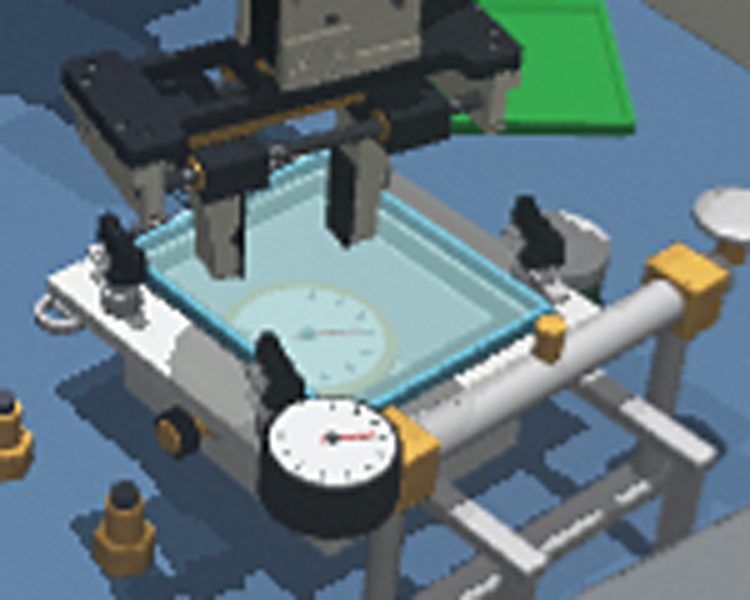

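View pics/top8.png

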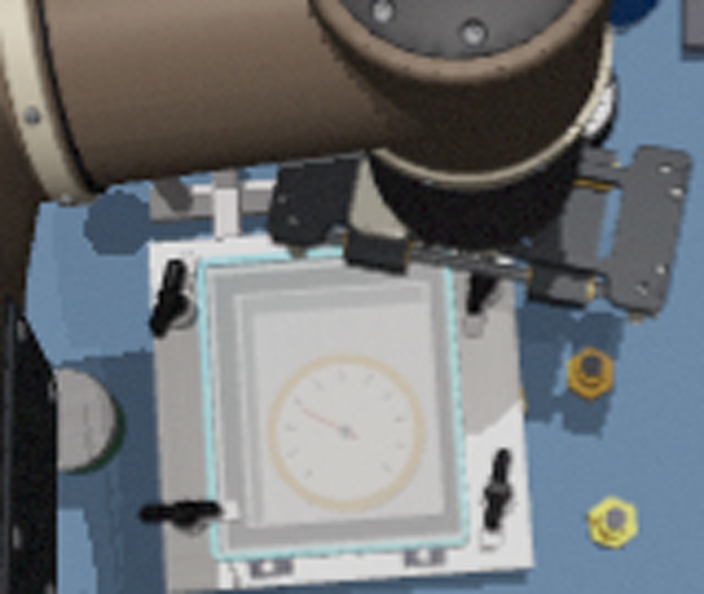

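FL shows tight (top crop: dog at (230,510) over the cover). Descending on wing_rr.

arm_command(
  deltas=[
    [[0,1,0],0],
    [[0,3,-0.1],0],
    [[0,5,-0.1],0],
    [[0,6.5,-0.15],0],
    [[0,7.5,-0.15],0],
    [[0,8,-0.15],0],
    [[0,8.15,-0.15],0],
    [[0,8.15,-0.15],0],
    [[0,8.15,-0.15],0],
  ],
)

```text
time: 15.82
ee_pos: [0.6507, -0.089, 0.1189]
orientation: [[-0.168, 0.028, 0.985], [-0.986, 0.005, -0.168], [-0.009, -1.0, 0.027]]
wrist_force: [-0.1, 0.0, 0.4]
width: 0.0525
```

```bash
python3 -c "
from h import *
st()
cv2.imwrite('pics/sc9.png',cv2.resize(arm.read_camera('scene')[150:270,295:445,::-1],None,fx=5,fy=5,interpolation=2))"
```

```text
t 15.82 pos [ 0.6507 -0.089   0.1189] chamber [ 0.0632 -0.0904  0.1189] head-ch -104.89 F [-0.1  0.   0.4] w 0.0525 q [  9.  23. -11.  -0. -55.  71.]
```

View pics/sc9.png

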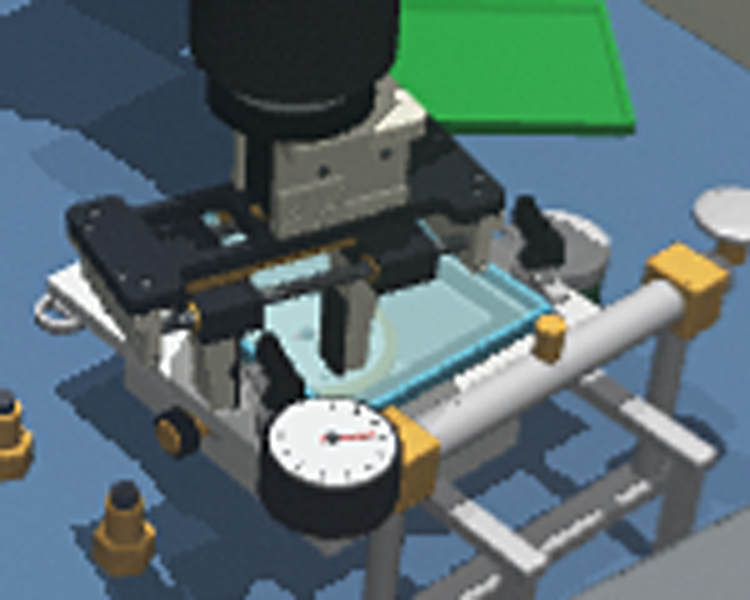

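arm_command(
  deltas=[
    [[0,0,0],0],
    [[0,0,0],0],
    [[0,0,0],0],
    [[0,0,0],0],
    [[0,0,0],0],
    [[0,0,0],0],
    [[0,0,0],0],
    [[0,0,0],0],
    [[0,0,0],0],
    [[0,0,0],0],
  ],
  fingers=0,
)

```text
time: 16.7
ee_pos: [0.6508, -0.0886, 0.119]
orientation: [[-0.168, 0.029, 0.985], [-0.986, 0.005, -0.168], [-0.01, -1.0, 0.028]]
wrist_force: [-0.3, 4.5, 1.6]
width: 0.0101
```

```bash
python3 -c "
from h import *
st()"
```

```text
t 16.7 pos [ 0.6508 -0.0886  0.119 ] chamber [ 0.0633 -0.0899  0.119 ] head-ch -104.89 F [-0.3  4.5  1.6] w 0.0101 q [  9.  23. -11.  -0. -55.  71.]
```

arm_command(
  deltas=[
    [[0,0,0],0.05],
    [[0,0,0],0.13],
    [[0,0,0],0.22],
    [[0,0,0],0.31],
    [[0,0,0],0.4],
    [[0,0,0],0.49],
    [[0,0,0],0.58],
    [[0,0,0],0.67],
    [[0,0,0],0.76],
    [[0,0,0],0.85],
    [[0,0,0],0.94],
    [[0,0,0],1.03],
    [[0,0,0],1.11],
    [[0,0,0],1.18],
    [[0,0,0],1.24],
    [[0,0,0],1.28],
    [[0,0,0],1.29],
    [[0,0,0],1.29],
  ],
)

```text
time: 18.2
ee_pos: [0.65, -0.0891, 0.119]
orientation: [[-0.993, 0.027, 0.113], [-0.113, 0.004, -0.994], [-0.028, -1.0, -0.001]]
wrist_force: [-3.3, 0.1, 2.0]
width: 0.0096
```

```bash
python3 -c "
from h import *
st()"
```

```text
t 18.2 pos [ 0.65   -0.0891  0.119 ] chamber [ 0.0625 -0.0904  0.119 ] head-ch -178.77 F [-3.3  0.1  2. ] w 0.0096 q [  9.  23. -11.  -0. -55.  -3.]
```

Release and lift.

arm_command(
  deltas=[
    [[0,0,0],0],
    [[0,0,0],0],
    [[0,0,0],0],
    [[0,0,0],0],
    [[0,-1,0],0],
    [[0,-3,0],0],
    [[0,-6,0],0],
    [[0,-8,0],0],
    [[0,-8.5,0],0],
    [[0,-8.5,0],0],
  ],
  fingers=60,
)

```text
time: 19.03
ee_pos: [0.649, -0.0894, 0.2071]
orientation: [[-0.993, 0.032, 0.113], [-0.113, 0.005, -0.994], [-0.033, -0.999, -0.001]]
wrist_force: [0.5, 0.4, -0.4]
width: 0.0529
```

```bash
python3 -c "
from h import *
st(); go(ch(-.062,-.091,.18),261.4)
cv2.imwrite('pics/sc10.png',cv2.resize(arm.read_camera('scene')[150:270,295:445,::-1],None,fx=5,fy=5,interpolation=2))"
```

```text
t 19.03 pos [ 0.649  -0.0894  0.2071] chamber [ 0.0615 -0.0906  0.2071] head-ch -178.75 F [ 0.5  0.4 -0.4] w 0.0529 q [  9.  18.  -5.   0. -65.  -3.]
delta cm [12.43  2.31 -0.23] twist -1.307 heading -173.51
```

View pics/sc10.png

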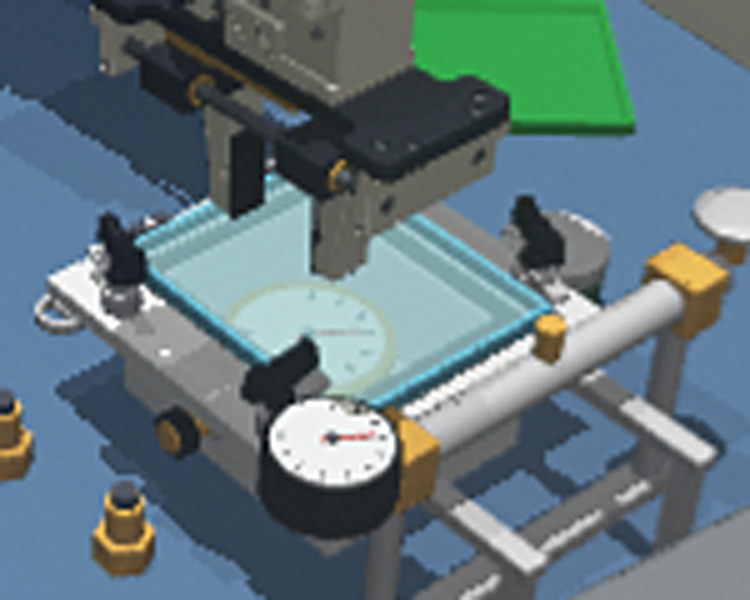

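RR is tight: its wing at (285,372) now lies across. Next is FR.

arm_command(
  deltas=[
    [[0.8,0.1,0],-0.08],
    [[2,0.3,0],-0.18],
    [[3.5,0.5,0],-0.28],
    [[5,0.8,0],-0.38],
    [[6.5,1.1,0],-0.48],
    [[8,1.4,0],-0.58],
    [[9.5,1.7,-0.1],-0.68],
    [[10.8,2,-0.2],-0.78],
    [[11.8,2.2,-0.2],-0.88],
    [[12.43,2.3,-0.23],-0.98],
    [[12.43,2.3,-0.23],-1.08],
    [[12.43,2.3,-0.23],-1.18],
    [[12.43,2.3,-0.23],-1.27],
    [[12.43,2.3,-0.23],-1.307],
    [[12.43,2.3,-0.23],-1.307],
    [[12.43,2.3,-0.23],-1.307],
  ],
)

```text
time: 20.42
ee_pos: [0.5245, -0.101, 0.1776]
orientation: [[-0.152, 0.028, 0.988], [-0.988, 0.005, -0.152], [-0.009, -1.0, 0.027]]
wrist_force: [0.5, -0.6, -0.9]
width: 0.0526
```

```bash
python3 -c "
from h import *
st(); go(ch(-.062,-.091,.114),261.4)
cv2.imwrite('pics/sc11.png',cv2.resize(arm.read_camera('scene')[140:260,275:425,::-1],None,fx=5,fy=5,interpolation=2))"
```

```text
t 20.42 pos [ 0.5245 -0.101   0.1776] chamber [-0.0636 -0.0907  0.1776] head-ch -103.97 F [ 0.5 -0.6 -0.9] w 0.0526 q [ 10.   9. -22.   0. -57.  71.]
delta cm [ 0.04  6.36 -0.01] twist -0.002 heading -98.73
```

View pics/sc11.png

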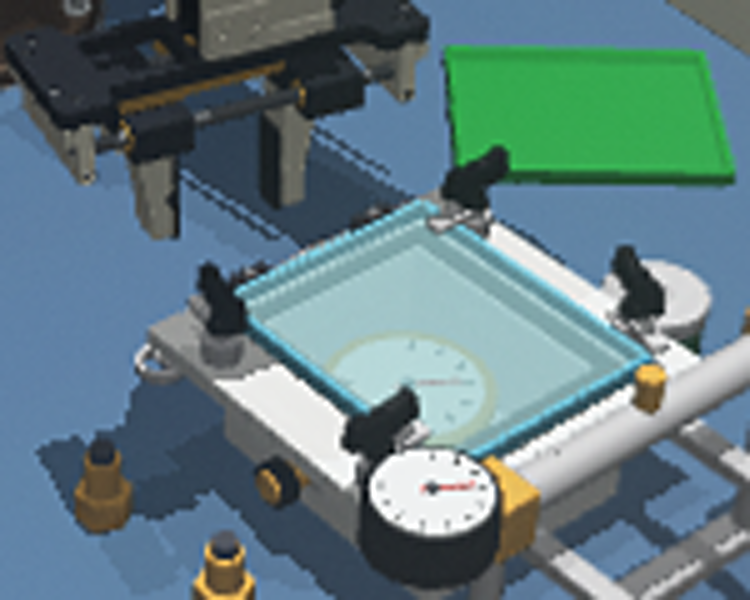

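Both diagonal clamps are across the cover and the cover hasn't moved. Descend on FR, then close.

arm_command(
  deltas=[
    [[0,1,0],0],
    [[0,2.5,0],0],
    [[0,4.2,0],0],
    [[0,5.4,0],0],
    [[0,6,0],0],
    [[0,6.35,0],0],
    [[0,6.35,0],0],
    [[0,6.35,0],0],
  ],
)

```text
time: 21.13
ee_pos: [0.5266, -0.1006, 0.1145]
orientation: [[-0.152, 0.028, 0.988], [-0.988, 0.005, -0.152], [-0.009, -1.0, 0.027]]
wrist_force: [-0.4, 0.2, 0.6]
width: 0.0527
```

arm_command(
  deltas=[
    [[0,0,0],0],
    [[0,0,0],0],
    [[0,0,0],0],
    [[0,0,0],0],
    [[0,0,0],0],
    [[0,0,0],0],
    [[0,0,0],0],
    [[0,0,0],0],
    [[0,0,0],0],
    [[0,0,0],0],
  ],
  fingers=0,
)

```text
time: 21.97
ee_pos: [0.5267, -0.1003, 0.1145]
orientation: [[-0.152, 0.029, 0.988], [-0.988, 0.005, -0.152], [-0.009, -1.0, 0.027]]
wrist_force: [-1.1, 3.8, 1.3]
width: 0.0096
```

```bash
python3 -c "
from h import *
st()"
```

```text
t 21.97 pos [ 0.5267 -0.1003  0.1145] chamber [-0.0613 -0.0902  0.1145] head-ch -103.97 F [-1.1  3.8  1.3] w 0.0096 q [ 10.  13. -27.  -0. -49.  71.]
```

arm_command(
  deltas=[
    [[0,0,0],0.05],
    [[0,0,0],0.13],
    [[0,0,0],0.22],
    [[0,0,0],0.31],
    [[0,0,0],0.4],
    [[0,0,0],0.49],
    [[0,0,0],0.58],
    [[0,0,0],0.67],
    [[0,0,0],0.76],
    [[0,0,0],0.85],
    [[0,0,0],0.94],
    [[0,0,0],1.03],
    [[0,0,0],1.11],
    [[0,0,0],1.18],
    [[0,0,0],1.25],
    [[0,0,0],1.29],
    [[0,0,0],1.305],
    [[0,0,0],1.305],
  ],
)

```text
time: 23.47
ee_pos: [0.5265, -0.1003, 0.1145]
orientation: [[-0.993, 0.028, 0.114], [-0.113, 0.005, -0.994], [-0.028, -1.0, -0.002]]
wrist_force: [-1.5, 2.0, 2.1]
width: 0.0096
```

```bash
python3 -c "
from h import *
st()"
```

```text
t 23.47 pos [ 0.5265 -0.1003  0.1145] chamber [-0.0615 -0.0903  0.1145] head-ch -178.73 F [-1.5  2.   2.1] w 0.0096 q [ 10.  13. -27.   0. -49.  -4.]
```

arm_command(
  deltas=[
    [[0,0,0],0],
    [[0,0,0],0],
    [[0,0,0],0],
    [[0,0,0],0],
    [[0,-1,0],0],
    [[0,-3,0],0],
    [[0,-6,0],0],
    [[0,-8.5,0],0],
    [[0,-9,0],0],
    [[0,-9,0],0],
  ],
  fingers=60,
)

```text
time: 24.3
ee_pos: [0.5253, -0.1008, 0.2075]
orientation: [[-0.993, 0.033, 0.114], [-0.114, 0.005, -0.994], [-0.033, -0.999, -0.002]]
wrist_force: [0.5, 0.3, -0.3]
width: 0.0522
```

```bash
python3 -c "
from h import *
st(); go(ch(.062,.091,.2),259)"
```

```text
t 24.3 pos [ 0.5253 -0.1008  0.2075] chamber [-0.0627 -0.0906  0.2075] head-ch -178.71 F [ 0.5  0.3 -0.3] w 0.0522 q [ 10.   7. -20.   0. -61.  -4.]
delta cm [-12.85   1.21 -17.88] twist -1.265 heading -173.47
```

arm_command(
  deltas=[
    [[-0.6,0,-1],-0.08],
    [[-1.6,0,-2.4],-0.18],
    [[-2.9,0.1,-4],-0.28],
    [[-4.3,0.2,-6],-0.38],
    [[-5.7,0.3,-8],-0.48],
    [[-7.1,0.4,-10],-0.58],
    [[-8.5,0.6,-12],-0.68],
    [[-9.9,0.8,-14],-0.78],
    [[-11.2,1,-15.8],-0.88],
    [[-12.2,1.1,-17],-0.98],
    [[-12.7,1.2,-17.7],-1.08],
    [[-12.85,1.2,-17.9],-1.18],
    [[-12.85,1.2,-17.9],-1.25],
    [[-12.85,1.2,-17.9],-1.265],
    [[-12.85,1.2,-17.9],-1.265],
    [[-12.85,1.2,-17.9],-1.265],
  ],
)

```text
time: 25.63
ee_pos: [0.6326, 0.0915, 0.1995]
orientation: [[-0.193, 0.032, 0.981], [-0.981, 0.005, -0.193], [-0.011, -0.999, 0.031]]
wrist_force: [-0.8, 0.5, -0.3]
width: 0.0528
```

```bash
python3 -c "
from h import *
st(); go(ch(.062,.091,.118),259)
cv2.imwrite('pics/sc12.png',cv2.resize(arm.read_camera('scene')[140:260,295:445,::-1],None,fx=5,fy=5,interpolation=2))"
```

```text
t 25.63 pos [0.6326 0.0915 0.1995] chamber [0.0617 0.091  0.1995] head-ch -106.36 F [-0.8  0.5 -0.3] w 0.0528 q [ 26.  17.  -8.   1. -63.  53.]
delta cm [ 0.08  8.15 -0.22] twist -0.002 heading -101.12
```

View pics/sc12.png

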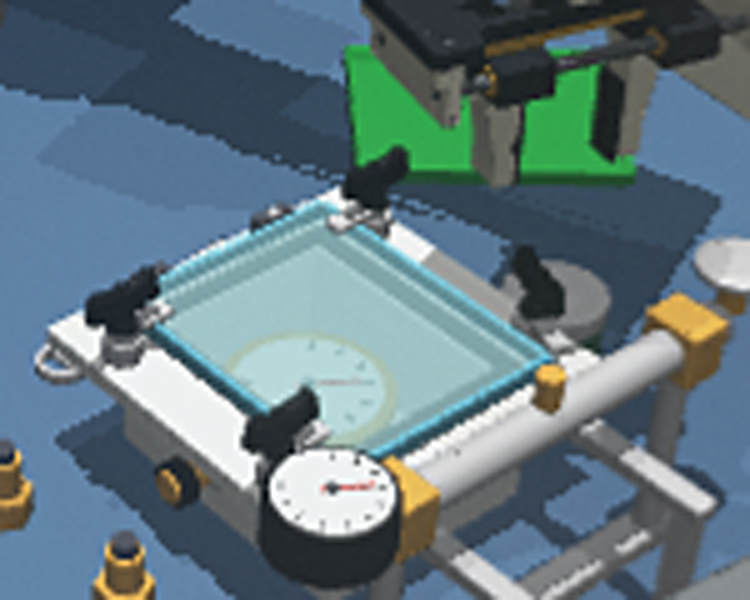

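Three are tight. Descend on RL and grip.

arm_command(
  deltas=[
    [[0,1,0],0],
    [[0,3,-0.1],0],
    [[0,5,-0.1],0],
    [[0,6.5,-0.2],0],
    [[0,7.5,-0.2],0],
    [[0,8,-0.2],0],
    [[0,8.1,-0.2],0],
    [[0,8.1,-0.2],0],
    [[0,8.1,-0.2],0],
  ],
)

```text
time: 26.43
ee_pos: [0.634, 0.0924, 0.1196]
orientation: [[-0.193, 0.034, 0.981], [-0.981, 0.006, -0.193], [-0.012, -0.999, 0.032]]
wrist_force: [0.3, 0.5, -0.7]
width: 0.0528
```

arm_command(
  deltas=[
    [[0,0,0],0],
    [[0,0,0],0],
    [[0,0,0],0],
    [[0,0,0],0],
    [[0,0,0],0],
    [[0,0,0],0],
    [[0,0,0],0],
    [[0,0,0],0],
    [[0,0,0],0],
    [[0,0,0],0],
  ],
  fingers=0,
)

```text
time: 27.27
ee_pos: [0.634, 0.0926, 0.1197]
orientation: [[-0.193, 0.034, 0.981], [-0.981, 0.006, -0.193], [-0.012, -0.999, 0.032]]
wrist_force: [-0.7, 1.2, 1.2]
width: 0.0097
```

```bash
python3 -c "
from h import *
st()"
```

```text
t 27.27 pos [0.634  0.0926 0.1197] chamber [0.0632 0.092  0.1197] head-ch -106.35 F [-0.7  1.2  1.2] w 0.0097 q [ 26.  21. -14.   1. -53.  52.]
```

arm_command(
  deltas=[
    [[0,0,0],0.05],
    [[0,0,0],0.13],
    [[0,0,0],0.22],
    [[0,0,0],0.31],
    [[0,0,0],0.4],
    [[0,0,0],0.49],
    [[0,0,0],0.58],
    [[0,0,0],0.67],
    [[0,0,0],0.76],
    [[0,0,0],0.85],
    [[0,0,0],0.94],
    [[0,0,0],1.03],
    [[0,0,0],1.11],
    [[0,0,0],1.18],
    [[0,0,0],1.23],
    [[0,0,0],1.26],
    [[0,0,0],1.265],
    [[0,0,0],1.265],
  ],
)

```text
time: 28.77
ee_pos: [0.6328, 0.0917, 0.1196]
orientation: [[-0.993, 0.032, 0.112], [-0.112, 0.004, -0.994], [-0.032, -0.999, -0.001]]
wrist_force: [-5.1, -2.8, 5.0]
width: 0.0099
```

```bash
python3 -c "
from h import *
st()"
```

```text
t 28.77 pos [0.6328 0.0917 0.1196] chamber [0.0619 0.0912 0.1196] head-ch -178.81 F [-5.1 -2.8  5. ] w 0.0099 q [ 26.  21. -14.   1. -53. -20.]
```

arm_command(
  deltas=[
    [[0,0,0],0],
    [[0,0,0],0],
    [[0,0,0],0],
    [[0,0,0],0],
    [[0,-1,0],0],
    [[0,-3,0],0],
    [[0,-6,0],0],
    [[0,-8.5,0],0],
    [[0,-12,0],0],
    [[0,-12,0],0],
    [[0,-12,0],0],
  ],
  fingers=60,
)

```text
time: 29.68
ee_pos: [0.6303, 0.0917, 0.2431]
orientation: [[-0.993, 0.037, 0.112], [-0.112, 0.006, -0.994], [-0.038, -0.999, -0.002]]
wrist_force: [-0.6, -0.1, -1.0]
width: 0.053
```

```bash
python3 -c "
from h import *
st(); 
cv2.imwrite('pics/sc13.png',cv2.resize(arm.read_camera('scene')[150:270,295:445,::-1],None,fx=5,fy=5,interpolation=2))
cv2.imwrite('pics/top13.png',arm.read_camera('top')[:,:,::-1])"
```

```text
t 29.68 pos [0.6303 0.0917 0.2431] chamber [0.0594 0.0914 0.2431] head-ch -178.79 F [-0.6 -0.1 -1. ] w 0.053 q [ 26.  15.  -5.   1. -68. -20.]
```

View pics/sc13.png

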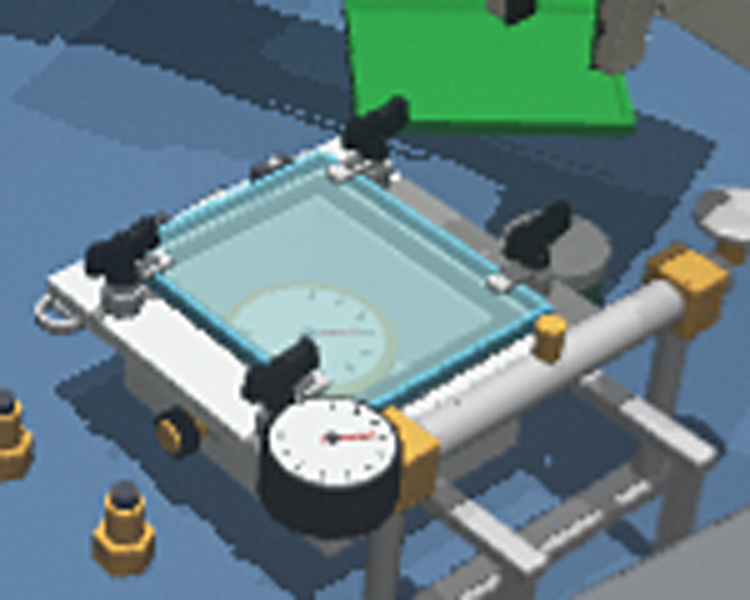

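View pics/top13.png

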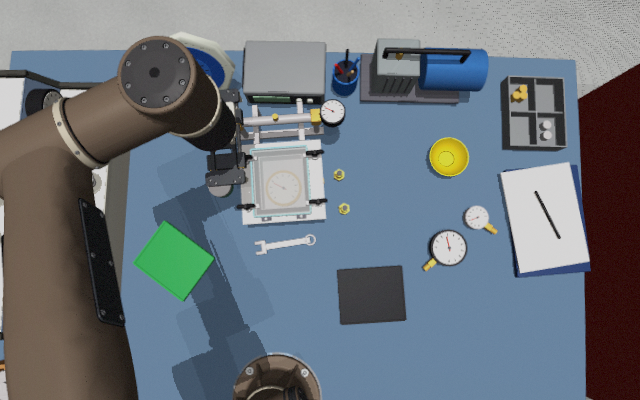

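All four dogs point inward over the cover, the cover sits against both stops, and nothing else in view has shifted. The arm is clear, so I'm handing in.

```bash
python3 -c "
from h import *
arm.sign_off(); st()"
```

```text
the job is handed in; nothing more can be done
the job is handed in; nothing more can be done
```

The job is handed in at about 30 s of the 72 s allowed. The cover is home against both front stops, and all four wing clamps are turned to their stops or just short. The hand-in reported no verdict.

- **Cover:** I drew it forward about 100 mm with the open fingertips pressed on top at 10–17 N. The top view fitted it within 1 mm of home in x, 2.4 mm to the left, and square to about 0.001 rad.
- **Clamps:** I tightened front left, rear right, front right, then rear left. Gripper headings put each at about 1.33 rad by my estimate, and the images show every dog pointing inward over the cover.
- **Last look:** the cover sat at the stops, the bystanders I could see were where they started (the arm hid part of the grease tin from above), and the gripper was clear of everything.

One check disagreed: the scene-camera fit gave the cover a skew of -0.023 rad. A wing hid one cover corner there, so I relied on the enlarged views, which show the edge meeting both stops. I did not repeat the fit after clamping. The wrist also picked up a tilt of about 0.03 rad from the pressing, with no effect I could see.

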